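# Lock the pipe length stop with a ball-lock pin

### The arm

A 6-joint arm with a two-finger parallel gripper is mounted at the origin on the work surface. World frame = base frame: x ahead of the robot, y to its left, z up, the work surface at z = 0. Lengths are in m, angles in rad, forces in N, time in s.
With the tool pointing down it reaches from about 0.3 to 0.75 m from the base axis. Payload 8.5 kg.
Tool frame: the origin (TCP) lies at the very end of the fingers, on their centre line; the grasp point (between the pads) lies arm.pinch_z behind it (arm.pinch_z is the distance from the TCP to the grasp point, in m); z points along the fingers, y is the line along which they close (so a half turn about z gives the same grasp; the last joint's range is limited). The gripper opens to 85 mm and grips with 20 to 120 N. Pads are 22 mm wide; open, the fingers measure 114 mm over their backs; the gripper's body (76 mm by 85 mm) begins 54 mm behind the grasp point. The pads swing forward as they close: fully open they stand 13 mm farther back than shut.
Start: joints at [-0.215, 0.381, 1.297, -0, 1.464, -0.215], TCP at [0.55, 0, 0.231] pointing down, gripper open.
Joint ranges: [-3.11, 3.11], [-0.89, 2.33], [0.22, 2.48], [-1.42, 4.56], [0.17, 2.85], [-2.88, 2.88]. Speed limits (rad/s): [2.39, 2.39, 3.14, 3.14, 3.14, 3.14].

### API

Orientations are given as a rotation vector (axis times angle).
In Python, from plant import status, viewer, ticket, arm gives the robot as it stands.
- The arm moves only by the tool play_rows, never from a script. Its argument "increments" is one flat list of numbers, 6 for each row, row after row: the shift along the world's x, y, z in mm, then the turn, a rotation vector about the world's x, y, z in rad. A call has 1 to 5 rows; each row shifts and turns the commanded pose from where the row before left it; what a row does not reach is not made up. A row lasts 1/12 s, in which the tool goes at most 41.7 mm and 7.16 degrees, less where a joint would pass 70% of its speed; a pose out of reach is approached as far as the arm can. A call is refused whole if a number of a shift passes 41.7 or a number of a turn 0.125, either way. A call with a gripper value outside its range is refused whole. "gripper" is the closure, from 0 (fully open) to 1 (shut), set as the call begins (left out, the last holds). The fingers move at their own pace and stop on an object; "grip_force" is the grip in N (left out, the last holds). Time passes only in rows, so rows that do not move let the fingers close. It gives the time, the measured TCP pose, the force, the opening and the grip force at its end, in the units of the state.
- status.read_state(): the state, without advancing time (a new reading comes with each control period).
- viewer.grab_frame(name): name is "scene" or "side" or "wrist"; returns a dict with "color" (384x512x3 uint8, red, green, blue), "depth" (384x512 float32, m along the optical axis (not along the pixel's ray), 0 where there is no reading), "intrinsics" (3x3 intrinsics, pixels), "xyz" and "attitude" of the camera in the world; the wrist camera has in their place "mount" (4x4, takes a point from camera to tool coordinates, whose origin is the TCP and whose axes are the flange's). Camera axes: x right, y up, looking along -z (the intrinsics and any distortion apply to the point x, -y, -z); pixel columns grow to the right and rows downward; lengths in m; the calibration is good to about 2 mm. A picture is of the moment at which its call begins: read the wrist's pose just before it.
- ticket.sign_off(): hands the job in; it is judged then, once.
The state is a dict: "clock": time; "joint_positions": joint angles; "dq": joint speeds; "tau": joint torques, N m; "tcp_pos": TCP position; "eef_rot": TCP orientation; "contact_force": force on the tool from outside, world axes, zero at the start; "moment": the same for the moment, N m; "opening": opening from 0.0 (shut) to 1.0 (fully open); "finger_force": force on a finger pad.
Only numpy, scipy, OpenCV 4.12 (cv2) and the standard library are available. Lean on these libraries where they do the work, as an engineer would, in place of code of your own. Each camera call takes 0.05 s, during which the arm holds its last target. There are 200 camera calls.

### The job

Set the pipe jig's length stop: squeeze the side button of the ball-lock pin and take the pin out of its rest, put it down the hole of the sliding stop, slide the stop with it towards the pipe while feeling for the index hole hidden underneath, and push the pin fully home, flange down on the stop. Then let go so that its button springs out and the balls lock below. Feel your way gently, never forcing the pin hard against the jig (stay under 40 N), and leave the other things on the table where they are.

Things in the scene. Friction and masses are not known exactly. Their poses are not given: they have to be found in the camera images.
- pin_head (a point): Centre of the ball-lock pin's dark grip head: a block 24 (x) by 30 (y) by 44 mm (z). z runs up the pin, y points to its steel side button. The button (14 by 22 mm, at mid-height of the +y face) stands 4 mm proud; squeezed along y with 20 N or more it goes in flush, and the head held is 30 mm wide and centred on the axis. Starts upright in one of two white couplings.
- pin_shoulder (a point): On the pin's axis in the underside of its flange (28 mm across, 5 mm thick), 27 mm below the head's centre; z up. Below it a 14 mm shank ends 44 mm under the flange in an 8 mm long cone, 8 mm across at its flat end. Two balls on the shank's x sides, 33 mm under the flange, stand out to 19 mm across and draw in only while the button is pressed.
- pin_button (a joint): Travel of the pin's button in m: 0 = fully out (balls out, locking), 0.004 = fully in (balls in). A spring of 3 to 6.5 N pushes it out.
- jig: Fixed pipe jig, 94 by 390 mm; origin under its middle on the table, y along its rail towards the white pipe, z up. In the rail lies a clamped 12 mm steel strip, its top 17 mm below the stop's top face, with one 16 mm through hole, hidden under the stop: on the rail's centre line (x = 0), anywhere from y = -12 to +20 mm, always ahead (+y) of where the stop's hole starts. Free room below.
- stop_bore (a point): Mouth of the sliding stop's 15.6 mm through hole, in its top face 62 mm above the table; axes as the jig's. The stop, a plate 86 by 150 by 16 mm, slides along y with 2 N of friction, from 48 mm behind to 36 mm ahead of the jig's origin. Its fence is 66 mm ahead of the hole, 28 mm high. Pin in it on solid strip: flange 27 mm up; through the strip: flange on the plate, balls 2 mm below strip.
- dowel: A plain steel dowel with a round dark head 24 mm across and a 28 mm flange, in the other white coupling rest; not used. Origin under its flange, z up.
- coupling_a: Loose white pipe coupling, 42 mm across, 45 mm tall, standing between rests and jig; origin under its centre. Not used.
- coupling_b: Loose white pipe coupling, 36 mm across, 40 mm tall, standing; origin under its centre. Not used.
- coupling_c: Loose white pipe coupling, 42 mm across, 45 mm tall, standing; origin under its centre. Not used.
- elbow: Loose white pipe elbow, 36 mm thick, arms of 45 mm along its x and y; origin under the corner. Not used.
- carton: Small cardboard carton 90 by 70 by 50 mm; origin under its centre. Not used.
- glue: Steel glue can 56 mm across, 110 mm tall; origin under its centre. Not used.
- screwdriver: Screwdriver lying on the table; origin under its middle. Not used.
- pin: The same loose ball-lock pin (about 0.2 kg) as a whole; origin as pin_shoulder. At the start its flange lies on the rim of a white coupling used as a rest: rim 52 mm above the table, 34 mm across, hole 22 mm, so lift it by 50 mm or more to clear.
Mind the look-alikes: they are no part of the job. Leave any orange look-alike of the pin alone.

How it is judged:
By the outcome, as a careful person would: the job done as asked, in the order asked, and still so for the second after the job is handed in, with the robot touching nothing.
It also fails if it takes over 61 s, if anything falls off the work surface, if the arm or the gripper's body presses on something with over 40 N, if the wrist force passes 120 N, or if a joint passes its speed limit or range.

## Working session

There is one attempt and no reset: what is moved stays moved. The work goes in short steps, Python scripts to look and compute and a tool call to move; the robot and the scene stay as the last step left them, time stands still between calls to the robot, and variables do not carry over. Pictures are saved under pics/ and viewed, at most 10 in all, crops included, and the job is handed in when it is done.

Besides the shell and the picture viewer there is one more tool, called by a JSON object that holds its "name" and its "arguments", one argument or row to a line. play_rows: Moves the arm, as the interface text tells. Its arguments: {"type":"object","properties":{"increments":{"type":"array"},"gripper":{"type":"number"},"grip_force":{"type":"number"}},"required":["increments"]}

```bash
mkdir -p pics; ls; cat > h.py <<'E'
import numpy as np, cv2
from scipy.spatial.transform import Rotation as R
from plant import status, viewer, ticket, arm
def pose(f,s=None):
    if 'mount' in f:
        M=np.array(f['mount']); T=np.eye(4); T[:3,:3]=R.from_rotvec(s['eef_rot']).as_matrix(); T[:3,3]=s['tcp_pos']
        T=T@M; return T[:3,:3],T[:3,3]
    a=np.array(f['attitude']); 
    return (a if a.shape==(3,3) else R.from_rotvec(a).as_matrix() if a.size==3 else R.from_quat(a).as_matrix()), np.array(f['xyz'])
def cloud(f,s=None):
    K=np.array(f['intrinsics']); Rm,t=pose(f,s); d=f['depth']
    v,u=np.mgrid[:d.shape[0],:d.shape[1]]
    p=np.stack([(u-K[0,2])/K[0,0]*d,-(v-K[1,2])/K[1,1]*d,-d],-1)
    P=p@Rm.T+t; P[d==0]=np.nan; return P
def ray(f,u,v,z,s=None):
    K=np.array(f['intrinsics']); Rm,t=pose(f,s)
    d=Rm@np.array([(u-K[0,2])/K[0,0],-(v-K[1,2])/K[1,1],-1]); return t+d*(z-t[2])/d[2]
def save(n,im): cv2.imwrite('pics/'+n,cv2.cvtColor(im,cv2.COLOR_RGB2BGR))
E
python3 - <<'E'
from h import *
s=status.read_state(); print(s, arm.pinch_z, [a for a in dir(arm) if a[0]!='_'])
for n in ['scene','side','wrist']:
    f=viewer.grab_frame(n); print(n,{k:v for k,v in f.items() if k not in('color','depth')})
    np.savez('pics/'+n+'0.npz',**f)
    save(n+'0.png',f['color'])
a=[cv2.imread(f'pics/{n}0.png') for n in ['scene','side','wrist']]
cv2.imwrite('pics/all0.png',cv2.resize(np.vstack([np.hstack(a[:2]),np.hstack([a[2],a[2]*0])]),(800,600)))
E
```

```text
pics
{'clock': 0.0, 'joint_positions': array([-2.15313387e-01,  3.81260539e-01,  1.29822952e+00,  2.43590944e-05,
        1.46360608e+00, -2.15307766e-01]), 'dq': array([ 0.00146775, -0.00157695,  0.00047522, -0.00164517,  0.0003051 ,
       -0.00245928]), 'tau': array([-1.00240642e-03, -4.48466885e+01, -2.31285810e+01, -2.87182611e-04,
        4.73836102e-03,  1.77242771e-05]), 'tcp_pos': array([5.49724782e-01, 5.68770917e-05, 2.30687658e-01]), 'eef_rot': array([-2.22054621e+00, -2.22052791e+00,  1.24207342e-03]), 'contact_force': array([ 0.27167628, -0.82009014, -0.58562648]), 'moment': array([ 0.00265876, -0.03301589,  0.02572184]), 'finger_force': 0.0, 'opening': 0.9961781523435906} 0.0187 ['Unreachable', 'pinch_z']
scene {'intrinsics': array([[382.5660539 ,   0.        , 256.64579203],
       [  0.        , 382.5660539 , 190.48610224],
       [  0.        ,   0.        ,   1.        ]]), 'xyz': array([ 1.01027388, -0.58508911,  1.10606614]), 'attitude': array([0.59334887, 0.22395204, 0.70306466])}
side {'intrinsics': array([[356.344559  ,   0.        , 256.09975693],
       [  0.        , 356.344559  , 190.18770495],
       [  0.        ,   0.        ,   1.        ]]), 'xyz': array([ 0.30907284, -0.78542443,  0.69979348]), 'attitude': array([ 0.87320366, -0.12531707, -0.28856214])}
wrist {'intrinsics': array([[334.52503557,   0.        , 256.23727277],
       [  0.        , 334.52503557, 191.77369999],
       [  0.        ,   0.        ,   1.        ]]), 'mount': array([[-1.07695583e-03,  9.55791060e-01,  2.94044707e-01,
         7.45728930e-02],
       [ 9.99999370e-01,  1.12206144e-03,  1.52999054e-05,
        -3.35789016e-04],
       [-3.15312715e-04,  2.94044538e-01, -9.55791667e-01,
        -1.43447459e-01],
       [ 0.00000000e+00,  0.00000000e+00,  0.00000000e+00,
         1.00000000e+00]])}
```

View pics/scene0.png

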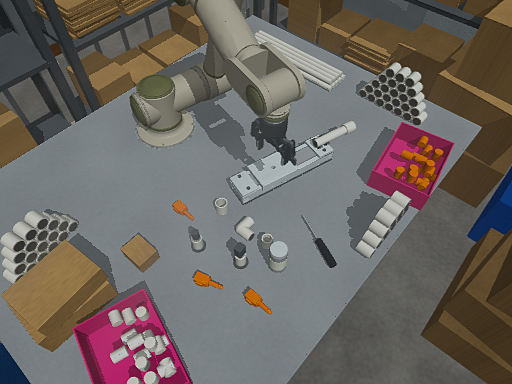

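View pics/all0.png

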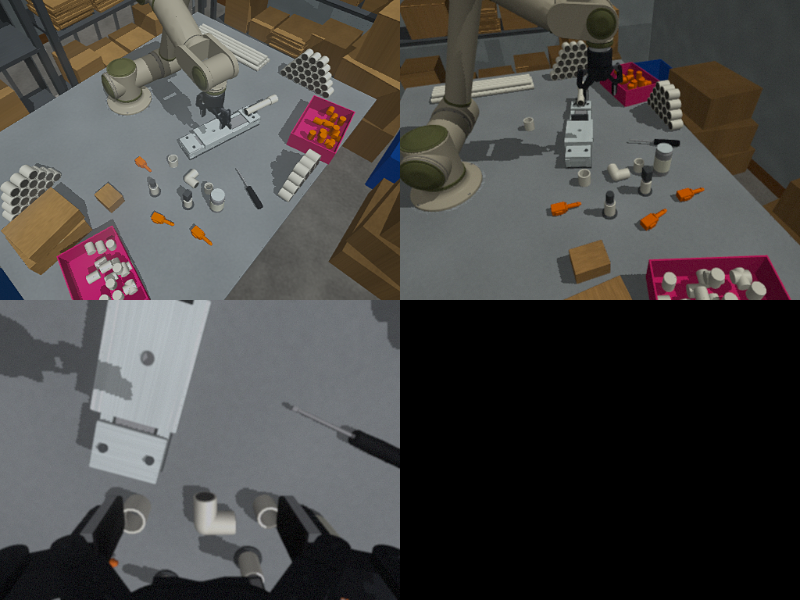

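The scene view shows the two rests at (197,240) and (240,256), the jig at (280,170) and orange look-alikes. The wrist view shows the stop's hole near (188,74). Next I zoom in on the heads.

```bash
python3 - <<'E'
from h import *
L=lambda n:{k:v for k,v in np.load(f'pics/{n}0.npz').items()}
sc,sd,wr=L('scene'),L('side'),L('wrist')
s=status.read_state()
crop=lambda f,u,v,w=50,h=37:cv2.resize(f['color'][v-h:v+h,u-w:u+w],(400,296),interpolation=cv2.INTER_CUBIC)
a=np.vstack([np.hstack([crop(sc,220,240),crop(sd,290,248)]),np.hstack([crop(sd,268,250,25,19),crop(sd,315,230,25,19)])])
save('z.png',a)
for n,f in(('sc',sc),('sd',sd)):
    P=cloud(f); 
    m=(P[...,2]>.075)&(P[...,2]<.16)&(P[...,0]>.2)&(P[...,0]<.8)&(P[...,1]<-.1)&(P[...,1]>-.5)
    k,l,st,c=cv2.connectedComponentsWithStats(m.astype(np.uint8))
    for i in range(1,k):
        if st[i,4]>15:
            q=P[l==i]; t=q[q[:,2]>np.percentile(q[:,2],95)-.008]
            print(n,c[i].round(),st[i],q[:,2].max().round(3),'top c',t.mean(0).round(4),t.min(0).round(3),t.max(0).round(3),f['color'][l==i].mean(0))
P=cloud(wr,s)
g=wr['color'].astype(int); print('hole pt',ray(wr,188,74,.062,s), P[60:90:10,150:230:20,2].round(3))
m=(P[...,2]>.05)&(P[...,2]<.075)
k,l,st,c=cv2.connectedComponentsWithStats(m.astype(np.uint8)); 
for i in range(1,k):
    if st[i,4]>500: 
        q=P[l==i][:,:2].astype(np.float32); print(st[i],cv2.minAreaRect(q*1000), P[l==i][:,2].mean())
E
```

```text
sc [194. 233.] [191 229   8   9  60] 0.098 top c [ 0.4912 -0.2822  0.0911] [ 0.479 -0.292  0.087] [ 0.502 -0.271  0.098] [81.81666667 85.28333333 87.51666667]
sc [278. 252.] [269 241  19  23 349] 0.115 top c [ 0.7227 -0.1646  0.1104] [ 0.696 -0.189  0.105] [ 0.748 -0.139  0.115] [149.16618911 156.9713467  158.38395415]
sc [239. 249.] [234 242  12  15 120] 0.105 top c [ 0.631  -0.2327  0.101 ] [ 0.619 -0.246  0.097] [ 0.643 -0.218  0.105] [68.625      73.09166667 75.51666667]
sd [338. 195.] [327 183  22  24 429] 0.112 top c [ 0.7214 -0.1695  0.1092] [ 0.697 -0.192  0.103] [ 0.748 -0.143  0.112] [109.33100233 113.65734266 111.61072261]
sd [316. 220.] [310 212  14  18 186] 0.104 top c [ 0.629  -0.2364  0.0994] [ 0.618 -0.25   0.094] [ 0.642 -0.219  0.104] [39.75806452 42.03763441 42.41935484]
sd [269. 250.] [264 244  11  13 107] 0.093 top c [ 0.49   -0.286   0.0898] [ 0.479 -0.296  0.084] [ 0.503 -0.272  0.093] [44.02803738 46.48598131 47.01869159]
hole pt [0.48922343 0.08724881 0.062     ] [[0.062 0.062 0.064 0.063]
 [0.063 0.063 0.046 0.061]
 [0.061 0.061 0.046 0.062]]
[  115     0   156   170 19190] ((489.2049865722656, 87.13232421875), (150.12913513183594, 106.306640625), 73.6874771118164) 0.06279916518966275
[ 114  153  101   83 5608] ((455.81414794921875, -27.193103790283203), (64.37979888916016, 90.22428894042969), 73.70331573486328) 0.05736543875181976
```

View pics/z.png

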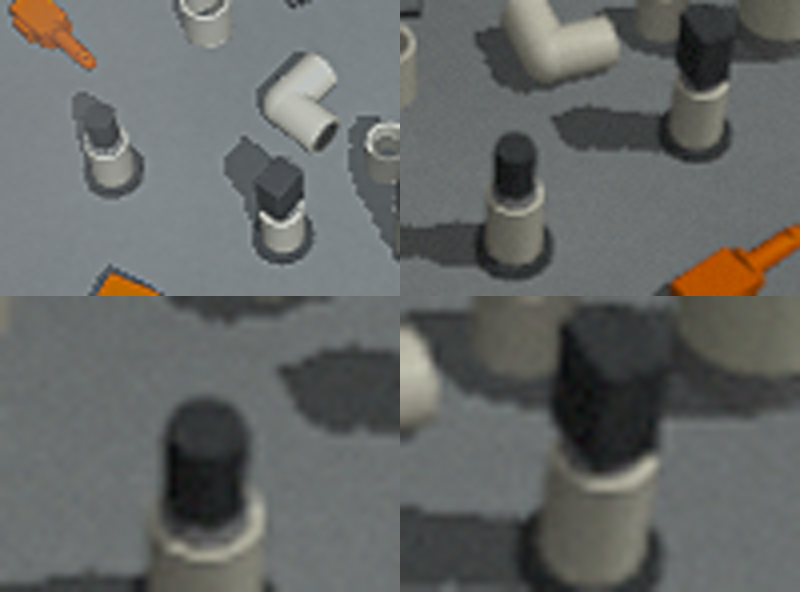

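The side view shows a round head on the left (the dowel) and the square pin head on the right, at about (0.630,-0.234). Its button faces away from both cameras, so I move above it and look with the wrist camera.

{"name": "play_rows", "arguments": {
  "increments": [14,-38,6,0,0,0,14,-38,6,0,0,0,14,-38,6,0,0,0,14,-38,6,0,0,0,14,-38,6,0,0,0]
}}

```text
clock: 0.57
tcp_pos: [0.6202, -0.1918, 0.2614]
eef_rot: [-2.221, -2.221, 0.0]
contact_force: [0.6, -0.2, -0.2]
opening: 1.0
finger_force: 0.0
```

{"name": "play_rows", "arguments": {
  "increments": [0,0,0,0,0,0,0,0,0,0,0,0]
}}

```text
clock: 0.73
tcp_pos: [0.6201, -0.192, 0.2602]
eef_rot: [-2.224, -2.217, 0.001]
contact_force: [-0.2, 0.7, -0.3]
opening: 1.003
finger_force: 0.0
```

```bash
python3 - <<'E'
from h import *
s=status.read_state(); f=viewer.grab_frame('wrist'); print(s['tcp_pos'],s['clock'])
P=cloud(f,s)
m=(P[...,2]>.09)&(P[...,2]<.11)&(abs(P[...,0]-.63)<.03)&(abs(P[...,1]+.234)<.03)
q=P[m]; print(q.mean(0),cv2.minAreaRect((q[:,:2]*1000).astype(np.float32)),np.argwhere(m).mean(0))
v,u=np.argwhere(m).mean(0).astype(int)
v0=min(max(v-75,0),384-150);u0=min(max(u-100,0),312)
print(u0,v0); save('w1.png',cv2.resize(f['color'][v0:v0+150,u0:u0+200],(800,600),interpolation=cv2.INTER_CUBIC))
g=viewer.grab_frame('scene'); save('s1.png',cv2.resize(g['color'][100:220,210:370],(800,600)))
E
```

```text
[ 0.62007805 -0.19199587  0.26021425] 0.7333
[ 0.62892169 -0.22844947  0.10015315] ((628.9202880859375, -228.63006591796875), (23.907241821289062, 34.77037048339844), 4.113924980163574) [209.31680774 266.06892382]
166 134
```

View pics/w1.png

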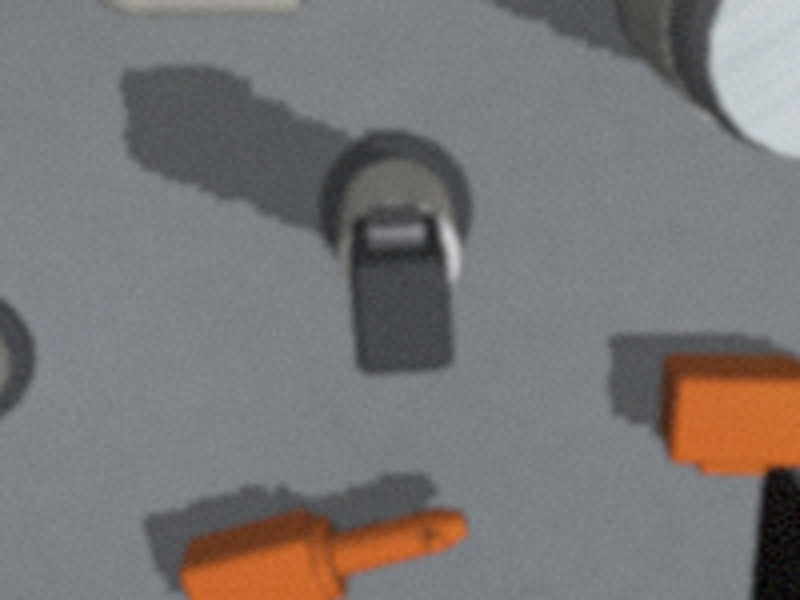

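View pics/s1.png

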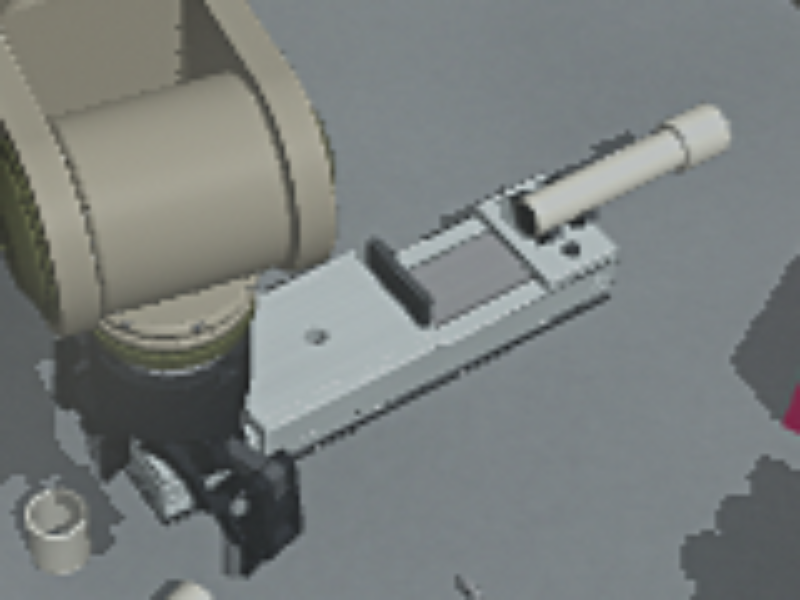

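The button is on the top side in the wrist crop at (397,235), so it faces world +y. The top face corners are about (357,255) to (453,365). The fence and pipe are on the jig's +y side, as expected.

```bash
python3 - <<'E'
from h import *
s=status.read_state(); f=viewer.grab_frame('wrist')
c=[ray(f,166+u/4,134+v/4,.101,s)*1000 for u,v in((357,255),(447,252),(453,365),(360,372))]
c=np.array(c); print(c.round(1),c.mean(0))
P=cloud(f,s)
m=(P[...,2]>.0965)&(P[...,2]<.11)&(abs(P[...,0]-.63)<.03)&(abs(P[...,1]+.234)<.03)
q=P[m]; print(q.mean(0),cv2.minAreaRect((q[:,:2]*1000).astype(np.float32)))
E
```

```text
[[ 618.3 -214.   101. ]
 [ 639.8 -213.2  101. ]
 [ 641.7 -242.3  101. ]
 [ 619.  -244.1  101. ]] [ 629.69782212 -228.41172833  101.        ]
[ 0.62910556 -0.23031901  0.10140555] ((629.1837158203125, -231.40768432617188), (24.03369140625, 29.71634292602539), 3.6120615005493164)
```

{"name": "play_rows", "arguments": {
  "increments": [2,-8,-16,0,0,-0.125,2,-8,-16,0,0,-0.125,2,-8,-16,0,0,-0.125,2,-8,-16,0,0,-0.125,2,-6,-16,0,0,-0.125]
}}

```text
clock: 1.3
tcp_pos: [0.6299, -0.227, 0.181]
eef_rot: [2.8, 1.424, 0.0]
contact_force: [0.0, 0.3, -0.3]
opening: 0.995
finger_force: 0.0
```

{"name": "play_rows", "arguments": {
  "increments": [0,0,0,0,0,-0.125,0,0,0,0,0,-0.125,0,0,0,0,0,-0.125,0,0,0,0,0,-0.125,0,0,0,0,0,-0.125]
}}

```text
clock: 1.72
tcp_pos: [0.6299, -0.2264, 0.1817]
eef_rot: [-3.102, -0.495, -0.0]
contact_force: [0.8, 0.4, 0.2]
opening: 0.999
finger_force: 0.0
```

{"name": "play_rows", "arguments": {
  "increments": [0,0,0,0,0,-0.125,0,0,0,0,0,-0.125,0,0,0,0,0,0,0,0,0,0,0,0]
}}

```text
clock: 2.05
tcp_pos: [0.63, -0.2268, 0.1816]
eef_rot: [-3.139, -0.119, -0.0]
contact_force: [-0.2, -0.1, 0.0]
opening: 1.002
finger_force: 0.0
```

```bash
cat >> h.py <<'E'
def st():
    s=status.read_state(); M=R.from_rotvec(s['eef_rot']).as_matrix()
    print('t',s['clock'],'tcp',(s['tcp_pos']*1000).round(1),'yang',np.degrees(np.arctan2(M[1,1],M[0,1])).round(2),'z',M[:,2].round(4),'F',s['contact_force'].round(1),'op',round(s['opening'],3),s['finger_force']); return s
E
python3 - <<'E'
from h import *
s=st(); f=viewer.grab_frame('wrist'); P=cloud(f,s)
m=(P[...,2]>.0965)&(P[...,2]<.11)&(abs(P[...,0]-.63)<.03)&(abs(P[...,1]+.234)<.03)
q=P[m]; print(q.mean(0),cv2.minAreaRect((q[:,:2]*1000).astype(np.float32)),np.argwhere(m).mean(0))
save('w2.png',f['color'])
E
```

```text
t 2.05 tcp [ 630.  -226.8  181.6] yang -85.65 z [ 1.e-04  0.e+00 -1.e+00] F [-0.2 -0.1  0. ] op 1.002 0.0
[ 0.63066898 -0.23214433  0.10136015] ((629.8887939453125, -232.4671173095703), (23.44707679748535, 29.49663543701172), 3.9514284133911133) [199.31456456 263.32282282]
```

View pics/w2.png

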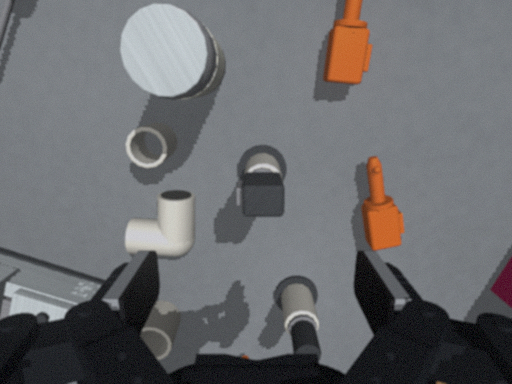

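The wrist view shows the pin head at (263,195), button to the left (+y), with clear finger space either side. I descend now.

{"name": "play_rows", "arguments": {
  "increments": [0,-4.7,-30,0,0,-0.008,0,0,-30,0,0,0,0,0,-28,0,0,0,0,0,-24,0,0,0,0,0,-12,0,0,0]
}}

```text
clock: 2.52
tcp_pos: [0.6288, -0.2317, 0.0541]
eef_rot: [-3.137, -0.104, 0.006]
contact_force: [0.6, -0.1, -1.0]
opening: 1.005
finger_force: 0.0
```

{"name": "play_rows", "arguments": {
  "increments": [0,0,0,0,0,0,0,0,0,0,0,0,0,0,0,0,0,0,0,0,0,0,0,0,0,0,0,0,0,0],
  "gripper": 1,
  "grip_force": 35
}}

```text
clock: 2.93
tcp_pos: [0.6309, -0.2335, 0.0597]
eef_rot: [3.137, 0.099, 0.005]
contact_force: [-0.1, 0.8, 2.4]
opening: 0.352
finger_force: 38.2
```

{"name": "play_rows", "arguments": {
  "increments": [0,0,0,0,0,0,0,0,0,0,0,0,0,0,0,0,0,0,0,0,0,0,0,0,0,0,0,0,0,0]
}}

```text
clock: 3.35
tcp_pos: [0.631, -0.2334, 0.0596]
eef_rot: [3.137, 0.099, 0.006]
contact_force: [0.5, -0.7, 6.5]
opening: 0.353
finger_force: 38.9
```

{"name": "play_rows", "arguments": {
  "increments": [0,0,8,0,0,0,0,0,15,0,0,0,0,0,20,0,0,0,0,0,25,0,0,0,0,0,22,0,0,0]
}}

```text
clock: 3.77
tcp_pos: [0.6298, -0.2325, 0.149]
eef_rot: [-3.14, -0.099, 0.0]
contact_force: [-0.1, -0.0, -2.4]
opening: 0.357
finger_force: 37.6
```

{"name": "play_rows", "arguments": {
  "increments": [0,0,0,0,0,0,0,0,0,0,0,0]
}}

```text
clock: 3.93
tcp_pos: [0.6301, -0.2327, 0.1483]
eef_rot: [3.139, 0.099, 0.003]
contact_force: [0.0, 0.2, -4.1]
opening: 0.356
finger_force: 37.6
```

```bash
python3 - <<'E'
from h import *
s=st(); f=viewer.grab_frame('side'); P=cloud(f); np.savez('pics/side2.npz',**f)
x,y=s['tcp_pos'][:2]
m=(P[...,2]>.06)&(P[...,2]<.16)&(abs(P[...,0]-x)<.05)&(abs(P[...,1]-y)<.05)
v,u=np.argwhere(m).mean(0).astype(int); print(u,v)
a=cv2.resize(f['color'][v-45:v+45,u-30:u+30],(400,600),interpolation=cv2.INTER_CUBIC)
g=viewer.grab_frame('scene'); P=cloud(g)
m=(P[...,2]>.06)&(P[...,2]<.16)&(abs(P[...,0]-x)<.05)&(abs(P[...,1]-y)<.05)
v,u=np.argwhere(m).mean(0).astype(int); print(u,v)
b=cv2.resize(g['color'][v-45:v+45,u-30:u+30],(400,600),interpolation=cv2.INTER_CUBIC)
save('lift.png',np.hstack([a,b]))
E
```

```text
t 3.9333 tcp [ 630.1 -232.7  148.3] yang -86.39 z [ 0.0017 -0.001  -1.    ] F [ 0.   0.2 -4.1] op 0.356 37.55642831325531
317 207
239 242
```

View pics/lift.png

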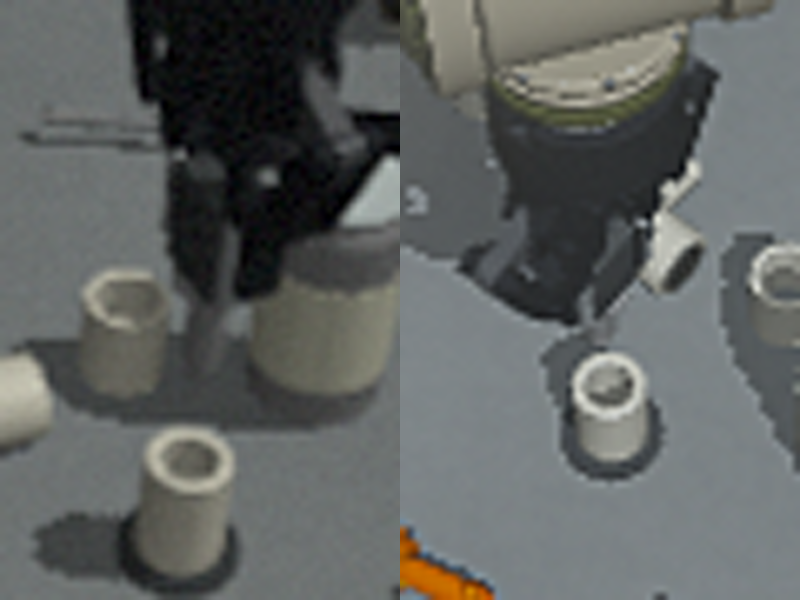

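The pin is clear of its rest, which stayed upright. I carry the pin towards the jig, turning it into the jig's axes on the way.

{"name": "play_rows", "arguments": {
  "increments": [-17.5,32,2,0,0,-0.116,-17.5,32,2,0,0,-0.116,-17.5,32,2,0,0,-0.115,-17.5,32,2,0,0,0,-17.5,32,2,0,0,0]
}}

```text
clock: 4.45
tcp_pos: [0.5407, -0.0711, 0.1559]
eef_rot: [-3.109, 0.446, 0.005]
contact_force: [0.3, 0.1, -2.4]
opening: 0.355
finger_force: 37.6
```

{"name": "play_rows", "arguments": {
  "increments": [-17.5,32,0,0,0,0,-17.5,32,0,0,0,0,-17.5,32,0,0,0,0,-17.5,32,0,0,0,0,-17.5,32,0,0,0,0]
}}

```text
clock: 4.87
tcp_pos: [0.4531, 0.0886, 0.1562]
eef_rot: [3.11, -0.445, -0.004]
contact_force: [1.0, 0.8, -2.9]
opening: 0.357
finger_force: 37.6
```

{"name": "play_rows", "arguments": {
  "increments": [0,0,0,0,0,0,0,0,0,0,0,0,0,0,0,0,0,0]
}}

```text
clock: 5.12
tcp_pos: [0.4549, 0.0872, 0.1567]
eef_rot: [3.11, -0.444, -0.002]
contact_force: [0.5, -0.9, -2.7]
opening: 0.355
finger_force: 37.6
```

```bash
python3 - <<'E'
from h import *
s=st(); f=viewer.grab_frame('wrist'); P=cloud(f,s); np.savez('pics/w3.npz',**f)
save('w3.png',f['color'])
z=P[...,2]; m=(abs(z-.062)<.004)
k,l,stt,c=cv2.connectedComponentsWithStats(m.astype(np.uint8))
for i in range(1,k):
    if stt[i,4]>500:
        print(stt[i],cv2.minAreaRect((P[l==i][:,:2]*1000).astype(np.float32)),np.median(z[l==i]))
# hole: dark blobs inside the plate
m=(z<.052)&(z>.0)&(np.hypot(P[...,0]-.489,P[...,1]-.087)<.02)
print(m.sum(), np.argwhere(m).mean(0) if m.any() else 0)
K=np.array(f['intrinsics']);Rm,t=pose(f,s)
p=Rm.T@(np.array([.4892,.0872,.062])-t); print('expected px',K[0,0]*p[0]/-p[2]+K[0,2],K[1,1]*-p[1]/-p[2]+K[1,2])
E
```

```text
t 5.1167 tcp [454.9  87.2 156.7] yang -106.26 z [-1.2e-03 -2.0e-04 -1.0e+00] F [ 0.5 -0.9 -2.7] op 0.355 37.56869673728943
[  130    72   224   147 29278] ((489.1347961425781, 86.7485122680664), (150.6929168701172, 105.30850982666016), 73.7210693359375) 0.06276723256063249
297 [148.31313131 243.33670034]
expected px 242.11239203219114 149.91839939419032
```

View pics/w3.png

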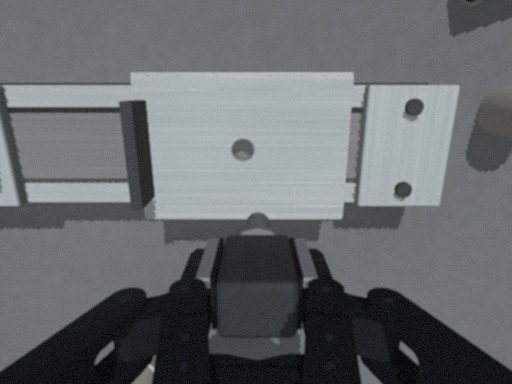

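The wrist view shows the hole at (243,148), within 2 px of prediction. The pin is held between the pads, with its tip at about (257,213) and the head's top face at rows 236 to 335. I check the pin's offset in the grip.

```bash
python3 - <<'E'
from h import *
f=dict(np.load('pics/w3.npz')); s=status.read_state(); P=cloud(f,s)
g=cv2.cvtColor(f['color'],cv2.COLOR_RGB2GRAY)
print(g[205:245:2,257])
M=R.from_rotvec(s['eef_rot']).as_matrix()
loc=lambda p:((p-s['tcp_pos'])@M*1000).round(1)
print('hole',ray(f,243.3,148.3,.062,s)*1000)
q=P[212:232:3,250:266:5]; print(loc(q).tolist())
h=P[230:345:8,258]; print(loc(h))
print(loc(P[290,200:320:8]))
E
```

```text
[179 181 176 161  99  87  83  87  84  85  82  96 120 124 128  79  45  53
  44  48]
hole [490.42309498  85.5896141   62.        ]
[[[-14.1, -4.3, 93.8], [5.2, -0.3, 42.4], [4.9, 2.7, 43.1], [-14.0, 7.0, 93.7]], [[3.6, -3.3, 41.6], [5.4, -0.3, 37.0], [5.2, 2.6, 37.5], [4.0, 5.6, 40.5]], [[3.9, -3.2, 36.1], [4.8, -0.3, 33.7], [5.3, 2.5, 32.4], [4.1, 5.4, 35.6]], [[4.0, -3.1, 31.2], [5.2, -0.3, 28.3], [5.2, 2.5, 28.3], [4.2, 5.3, 30.6]], [[4.0, -3.0, 26.7], [4.7, -0.3, 25.1], [5.4, 2.4, 23.4], [3.6, 5.3, 27.6]], [[11.7, -2.6, 4.5], [12.5, -0.2, 2.7], [12.3, 2.2, 3.0], [11.7, 4.6, 4.6]], [[11.1, -2.5, 2.5], [11.3, -0.2, 2.0], [11.1, 2.2, 2.3], [11.1, 4.6, 2.4]]]
[[  11.2    1.3    2.2]
 [  10.6    1.2   -5.4]
 [  10.1    1.2  -12.4]
 [  10.6    1.1  -20.7]
 [  10.2    1.1  -26.5]
 [  10.5    1.1  -33.2]
 [  10.5    1.   -38.7]
 [   9.1    1.   -41.5]
 [   5.9    1.   -41.6]
 [   2.3    1.   -41.2]
 [  -0.9    1.   -41.3]
 [  -3.5    1.   -42.4]
 [  -6.6    1.   -42.7]
 [ -10.2    1.   -42.6]
 [-188.5    2.2  156.7]]
[[ 12.3 -17.9 -48.7]
 [  7.2 -16.6 -41.1]
 [  6.9 -13.8 -40.6]
 [  7.6 -10.9 -41.7]
 [  7.6  -8.1 -41.7]
 [  7.5  -5.3 -41.5]
 [  7.8  -2.5 -41.9]
 [  7.7   0.3 -41.8]
 [  7.5   3.1 -41.6]
 [  7.7   5.9 -41.8]
 [  8.1   8.7 -42.5]
 [  7.9  11.5 -42.2]
 [  7.7  14.3 -41.8]
 [  6.9  17.3 -40.6]
 [ 11.6  18.7 -47.9]]
```

{"name": "play_rows", "arguments": {
  "increments": [12,0,0,0,0,0,12,0,0,0,0,0,12.4,-0.3,-10,0,0,0,0,0,-15,0,0,0,0,0,-10,0,0,0]
}}

```text
clock: 5.58
tcp_pos: [0.4921, 0.0858, 0.1207]
eef_rot: [3.109, -0.448, -0.002]
contact_force: [-0.9, -0.5, -3.5]
opening: 0.349
finger_force: 37.6
```

{"name": "play_rows", "arguments": {
  "increments": [0,0,0,0,0,0,0,0,0,0,0,0]
}}

```text
clock: 5.75
tcp_pos: [0.4916, 0.0862, 0.1218]
eef_rot: [3.109, -0.447, -0.002]
contact_force: [-0.4, 0.2, -2.7]
opening: 0.354
finger_force: 37.6
```

{"name": "play_rows", "arguments": {
  "increments": [0,0,-2,0,0,0,0,0,-2,0,0,0,0,0,-2,0,0,0,0,0,-2,0,0,0,0,0,0,0,0,0]
}}

```text
clock: 6.17
tcp_pos: [0.4912, 0.087, 0.1141]
eef_rot: [3.11, -0.445, -0.001]
contact_force: [0.4, 0.1, -3.1]
opening: 0.353
finger_force: 37.6
```

{"name": "play_rows", "arguments": {
  "increments": [0,0,-1.5,0,0,0,0,0,-1.5,0,0,0,0,0,-1,0,0,0,0,0,0,0,0,0]
}}

```text
clock: 6.5
tcp_pos: [0.4913, 0.087, 0.1101]
eef_rot: [3.11, -0.445, -0.001]
contact_force: [0.1, 0.3, -1.7]
opening: 0.358
finger_force: 37.6
```

{"name": "play_rows", "arguments": {
  "increments": [0,0,-1,0,0,0,0,0,-1,0,0,0,0,0,-1,0,0,0,0,0,0,0,0,0]
}}

```text
clock: 6.83
tcp_pos: [0.4913, 0.087, 0.1071]
eef_rot: [3.11, -0.445, -0.0]
contact_force: [-0.1, 0.0, -2.5]
opening: 0.352
finger_force: 37.6
```

{"name": "play_rows", "arguments": {
  "increments": [0,0,-1,0,0,0,0,0,-1,0,0,0,0,0,-1,0,0,0,0,0,0,0,0,0]
}}

```text
clock: 7.17
tcp_pos: [0.4913, 0.087, 0.1041]
eef_rot: [3.11, -0.445, -0.001]
contact_force: [0.2, 0.3, -2.3]
opening: 0.36
finger_force: 37.6
```

{"name": "play_rows", "arguments": {
  "increments": [0,0,-1,0,0,0,0,0,-1,0,0,0,0,0,-1,0,0,0,0,0,0,0,0,0]
}}

```text
clock: 7.5
tcp_pos: [0.4913, 0.087, 0.1011]
eef_rot: [3.11, -0.445, -0.001]
contact_force: [0.5, -0.0, -2.4]
opening: 0.357
finger_force: 37.6
```

{"name": "play_rows", "arguments": {
  "increments": [0,0,-1,0,0,0,0,0,-1,0,0,0,0,0,-1,0,0,0,0,0,0,0,0,0]
}}

```text
clock: 7.83
tcp_pos: [0.4913, 0.087, 0.0981]
eef_rot: [3.11, -0.445, -0.001]
contact_force: [0.0, 0.4, -3.1]
opening: 0.356
finger_force: 37.6
```

{"name": "play_rows", "arguments": {
  "increments": [0,0,-0.7,0,0,0,0,0,-0.7,0,0,0,0,0,0,0,0,0]
}}

```text
clock: 8.08
tcp_pos: [0.4913, 0.087, 0.0968]
eef_rot: [-3.11, 0.445, 0.0]
contact_force: [0.1, -0.1, -2.5]
opening: 0.355
finger_force: 37.6
```

{"name": "play_rows", "arguments": {
  "increments": [0,0,-0.5,0,0,0,0,0,-0.5,0,0,0,0,0,0,0,0,0]
}}

```text
clock: 8.33
tcp_pos: [0.4915, 0.087, 0.0965]
eef_rot: [3.11, -0.445, 0.001]
contact_force: [-2.0, -0.8, 3.9]
opening: 0.356
finger_force: 38.3
```

The tip meets solid strip at TCP z about 96.5, as predicted. I slide along jig +y (0.281, 0.960) under a light press.

{"name": "play_rows", "arguments": {
  "increments": [0.42,1.44,0,0,0,0,0.56,1.92,0,0,0,0,0.56,1.92,0,0,0,0,0,0,0,0,0,0]
}}

```text
clock: 8.67
tcp_pos: [0.493, 0.0917, 0.0965]
eef_rot: [3.108, -0.444, 0.001]
contact_force: [-2.1, -4.1, 5.7]
opening: 0.356
finger_force: 38.5
```

{"name": "play_rows", "arguments": {
  "increments": [0.56,1.92,0,0,0,0,0.56,1.92,0,0,0,0,0.56,1.92,0,0,0,0,0,0,0,0,0,0]
}}

```text
clock: 9.0
tcp_pos: [0.4946, 0.0974, 0.0965]
eef_rot: [3.108, -0.444, 0.001]
contact_force: [-2.2, -4.5, 5.5]
opening: 0.354
finger_force: 38.5
```

{"name": "play_rows", "arguments": {
  "increments": [0.56,1.92,0,0,0,0,0.56,1.92,0,0,0,0,0.56,1.92,0,0,0,0,0.56,1.92,0,0,0,0]
}}

```text
clock: 9.33
tcp_pos: [0.4967, 0.1047, 0.0965]
eef_rot: [3.107, -0.444, 0.0]
contact_force: [-3.3, -6.6, 6.5]
opening: 0.355
finger_force: 38.6
```

{"name": "play_rows", "arguments": {
  "increments": [0.56,1.92,0,0,0,0,0.56,1.92,0,0,0,0,0,0,0,0,0,0]
}}

```text
clock: 9.58
tcp_pos: [0.498, 0.1089, 0.0965]
eef_rot: [3.108, -0.444, 0.001]
contact_force: [-3.5, -5.4, 5.8]
opening: 0.355
finger_force: 38.5
```

{"name": "play_rows", "arguments": {
  "increments": [0.42,1.44,0,0,0,0,0.42,1.44,0,0,0,0,0.42,1.44,0,0,0,0,0,0,0,0,0,0]
}}

```text
clock: 9.92
tcp_pos: [0.4992, 0.1131, 0.0965]
eef_rot: [3.108, -0.444, 0.001]
contact_force: [-3.7, -4.8, 5.6]
opening: 0.358
finger_force: 38.5
```

{"name": "play_rows", "arguments": {
  "increments": [0.27,1.44,0,0,0,0,0.27,1.44,0,0,0,0,0.42,1.44,0,0,0,0,0,0,0,0,0,0]
}}

```text
clock: 10.25
tcp_pos: [0.5003, 0.1175, 0.0965]
eef_rot: [3.108, -0.444, 0.001]
contact_force: [-2.3, -5.5, 4.8]
opening: 0.361
finger_force: 38.4
```

{"name": "play_rows", "arguments": {
  "increments": [0.42,1.44,0,0,0,0,0.42,1.44,0,0,0,0,0.42,1.44,0,0,0,0,0,0,0,0,0,0]
}}

```text
clock: 10.58
tcp_pos: [0.5016, 0.1218, 0.0965]
eef_rot: [3.108, -0.444, 0.001]
contact_force: [-2.6, -5.1, 5.1]
opening: 0.352
finger_force: 38.5
```

{"name": "play_rows", "arguments": {
  "increments": [0.42,1.44,0,0,0,0,0.42,1.44,0,0,0,0,0.42,1.44,0,0,0,0,0,0,0,0,0,0]
}}

```text
clock: 10.92
tcp_pos: [0.5029, 0.1261, 0.0965]
eef_rot: [3.108, -0.444, 0.001]
contact_force: [-2.7, -4.6, 5.2]
opening: 0.352
finger_force: 38.4
```

{"name": "play_rows", "arguments": {
  "increments": [0.42,1.44,-0.3,0,0,0,0.42,1.44,0,0,0,0,0.42,1.44,0,0,0,0,0,0,0,0,0,0]
}}

```text
clock: 11.25
tcp_pos: [0.5041, 0.1308, 0.096]
eef_rot: [3.109, -0.445, 0.001]
contact_force: [-1.3, -2.7, 2.2]
opening: 0.358
finger_force: 38.1
```

{"name": "play_rows", "arguments": {
  "increments": [0.4,1.44,0,0,0,0,0.4,1.44,0,0,0,0,0.4,1.44,0,0,0,0,0,0,0,0,0,0]
}}

```text
clock: 11.58
tcp_pos: [0.5052, 0.1358, 0.0954]
eef_rot: [-3.11, 0.445, 0.0]
contact_force: [0.3, -0.1, -2.4]
opening: 0.351
finger_force: 37.6
```

{"name": "play_rows", "arguments": {
  "increments": [0.4,1.44,0,0,0,0,0.4,1.44,0,0,0,0,0.4,1.44,0,0,0,0,0,0,0,0,0,0]
}}

```text
clock: 11.92
tcp_pos: [0.5063, 0.1398, 0.0955]
eef_rot: [3.109, -0.444, -0.0]
contact_force: [0.8, -3.7, -2.8]
opening: 0.356
finger_force: 37.6
```

The pin dropped off the strip surface between y=131 and 136 mm. I have slightly overrun, so I back up about 4 mm and probe down.

{"name": "play_rows", "arguments": {
  "increments": [-0.55,-2,0,0,0,0,-0.55,-2,0,0,0,0,0,0,0,0,0,0]
}}

```text
clock: 12.17
tcp_pos: [0.5051, 0.1359, 0.0956]
eef_rot: [-3.109, 0.445, 0.0]
contact_force: [-0.5, 1.4, -4.0]
opening: 0.354
finger_force: 37.4
```

{"name": "play_rows", "arguments": {
  "increments": [0,0,-1,0,0,0,0,0,-1,0,0,0,0,0,0,0,0,0]
}}

```text
clock: 12.42
tcp_pos: [0.5053, 0.1359, 0.0935]
eef_rot: [-3.11, 0.445, -0.0]
contact_force: [0.3, 2.7, -2.5]
opening: 0.355
finger_force: 37.5
```

{"name": "play_rows", "arguments": {
  "increments": [0,0,-1,0,0,0,0,0,-1,0,0,0,0,0,0,0,0,0]
}}

```text
clock: 12.67
tcp_pos: [0.5053, 0.1359, 0.0915]
eef_rot: [-3.11, 0.445, -0.0]
contact_force: [0.8, 1.6, -3.1]
opening: 0.349
finger_force: 37.5
```

{"name": "play_rows", "arguments": {
  "increments": [0,0,-1,0,0,0,0,0,-1,0,0,0,0,0,0,0,0,0]
}}

```text
clock: 12.92
tcp_pos: [0.5053, 0.1358, 0.0895]
eef_rot: [-3.11, 0.445, -0.0]
contact_force: [1.7, 1.8, -2.9]
opening: 0.358
finger_force: 37.5
```

{"name": "play_rows", "arguments": {
  "increments": [0,0,-1,0,0,0,0,0,-1,0,0,0,0,0,0,0,0,0]
}}

```text
clock: 13.17
tcp_pos: [0.5053, 0.1358, 0.0874]
eef_rot: [3.11, -0.445, -0.0]
contact_force: [1.2, 1.4, -2.7]
opening: 0.359
finger_force: 37.5
```

{"name": "play_rows", "arguments": {
  "increments": [0,0,-1,0,0,0,0,0,-1,0,0,0,0,0,0,0,0,0]
}}

```text
clock: 13.42
tcp_pos: [0.5052, 0.1358, 0.0854]
eef_rot: [3.11, -0.445, -0.0]
contact_force: [0.4, 2.6, -2.3]
opening: 0.354
finger_force: 37.5
```

{"name": "play_rows", "arguments": {
  "increments": [0,0,-1.5,0,0,0,0,0,-1.5,0,0,0,0,0,-1.5,0,0,0,0,0,0,0,0,0]
}}

```text
clock: 13.75
tcp_pos: [0.5052, 0.1358, 0.0808]
eef_rot: [3.11, -0.445, -0.001]
contact_force: [0.0, 1.1, -3.5]
opening: 0.359
finger_force: 37.3
```

{"name": "play_rows", "arguments": {
  "increments": [0,0,-1.5,0,0,0,0,0,-1.5,0,0,0,0,0,-1.5,0,0,0,0,0,0,0,0,0]
}}

```text
clock: 14.08
tcp_pos: [0.5052, 0.1358, 0.0763]
eef_rot: [3.11, -0.445, -0.001]
contact_force: [-0.0, 1.4, -3.3]
opening: 0.354
finger_force: 37.3
```

{"name": "play_rows", "arguments": {
  "increments": [0,0,-1.5,0,0,0,0,0,-1.5,0,0,0,0,0,-1,0,0,0,0,0,0,0,0,0]
}}

```text
clock: 14.42
tcp_pos: [0.5052, 0.1358, 0.0724]
eef_rot: [3.11, -0.445, -0.0]
contact_force: [0.3, 1.2, -3.9]
opening: 0.356
finger_force: 37.4
```

{"name": "play_rows", "arguments": {
  "increments": [0,0,-1,0,0,0,0,0,-1,0,0,0,0,0,0,0,0,0]
}}

```text
clock: 14.67
tcp_pos: [0.5052, 0.1358, 0.0704]
eef_rot: [3.11, -0.445, -0.0]
contact_force: [0.5, 0.2, -3.7]
opening: 0.35
finger_force: 37.4
```

{"name": "play_rows", "arguments": {
  "increments": [0,0,-0.6,0,0,0,0,0,-0.6,0,0,0,0,0,0,0,0,0]
}}

```text
clock: 14.92
tcp_pos: [0.5053, 0.1358, 0.0696]
eef_rot: [3.11, -0.445, 0.0]
contact_force: [-0.6, 0.4, 1.2]
opening: 0.353
finger_force: 38.0
```

Flange contact at TCP z 69.6, exactly 27 mm below the strip contact. I press lightly and then release with a partial opening.

{"name": "play_rows", "arguments": {
  "increments": [0,0,-0.5,0,0,0,0,0,0,0,0,0]
}}

```text
clock: 15.08
tcp_pos: [0.5053, 0.1357, 0.0696]
eef_rot: [3.11, -0.445, 0.001]
contact_force: [-1.8, -0.4, 5.0]
opening: 0.351
finger_force: 38.8
```

{"name": "play_rows", "arguments": {
  "increments": [0,0,0,0,0,0,0,0,0,0,0,0,0,0,0,0,0,0,0,0,0,0,0,0],
  "gripper": 0.3
}}

```text
clock: 15.42
tcp_pos: [0.5053, 0.1357, 0.0688]
eef_rot: [3.11, -0.445, -0.0]
contact_force: [-0.4, -1.4, -0.7]
opening: 0.703
finger_force: 0.0
```

```bash
python3 - <<'E'
from h import *
s=st(); f=viewer.grab_frame('wrist'); save('w4.png',f['color']); P=cloud(f,s)
z=P[...,2]; m=(abs(z-.111)<.006)&(np.hypot(P[...,0]-.503,P[...,1]-.136)<.03)
q=P[m]; print(len(q),q.mean(0)*1000,np.median(q[:,2]),cv2.minAreaRect((q[:,:2]*1000).astype(np.float32)))
E
```

```text
t 15.4167 tcp [505.3 135.7  68.8] yang -106.28 z [-1.e-04 -2.e-04 -1.e+00] F [-0.4 -1.4 -0.7] op 0.703 0.0
5304 [505.7450869  133.28235439 110.96874235] 0.11145023412605289 ((504.2373962402344, 135.60614013671875), (59.97993469238281, 24.803518295288086), 72.39714813232422)
```

View pics/w4.png

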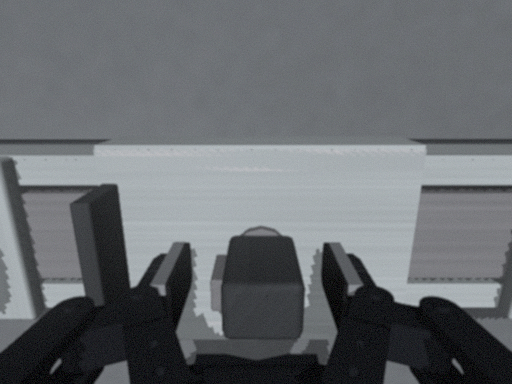

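The button has sprung out at (218,285), the flange lies on the plate, and the head top is at 111 mm as expected. I retreat straight up.

{"name": "play_rows", "arguments": {
  "increments": [0,0,5,0,0,0,0,0,15,0,0,0,0,0,30,0,0,0,0,0,40,0,0,0,0,0,40,0,0,0]
}}

```text
clock: 15.88
tcp_pos: [0.5046, 0.1357, 0.2005]
eef_rot: [3.11, -0.445, -0.002]
contact_force: [1.1, 0.3, 0.7]
opening: 0.698
finger_force: 0.0
```

{"name": "play_rows", "arguments": {
  "increments": [0,0,30,0,0,0,0,0,0,0,0,0,0,0,0,0,0,0,0,0,0,0,0,0]
}}

```text
clock: 16.22
tcp_pos: [0.5048, 0.1357, 0.2282]
eef_rot: [3.11, -0.445, -0.002]
contact_force: [-0.2, 0.3, 0.4]
opening: 0.698
finger_force: 0.0
```

```bash
python3 - <<'E'
from h import *
s=st(); f=viewer.grab_frame('wrist'); P=cloud(f,s)
z=P[...,2]; m=(abs(z-.111)<.006)&(np.hypot(P[...,0]-.504,P[...,1]-.136)<.04)
q=P[m]; print(len(q),np.median(q[:,2]),cv2.minAreaRect((q[:,:2]*1000).astype(np.float32)))
print(ticket.sign_off())
E
```

```text
t 16.2167 tcp [504.8 135.7 228.2] yang -106.29 z [-1.4e-03 -1.0e-04 -1.0e+00] F [-0.2  0.3  0.4] op 0.698 0.0
1053 0.1114515243869661 ((503.6374816894531, 133.12078857421875), (29.686803817749023, 23.492475509643555), 73.35252380371094)
the job is handed in; nothing more can be done
None
```

The pin is fully home through the stop and the index hole, flange down with its button out; the gripper is clear and the job is handed in at about 16 s, with every force reading under 10 N.

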